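Set out the colour-coded milk pitchers and stack the tins

ROBOT

A 6-joint arm with a two-finger parallel gripper is mounted at the origin on the work surface. World frame = base frame: x ahead of the robot, y to its left, z up, the work surface at z = 0. Lengths are in m, angles in rad, forces in N, time in s.
With the tool pointing down it reaches from about 0.375 to 0.9 m from the base axis. Payload 3.1 kg.
Tool frame: the origin (TCP) lies at the very end of the fingers, on their centre line; the grasp point (between the pads) lies 19 mm behind it; z points along the fingers, y is the line along which they close (so a half turn about z gives the same grasp; the last joint's range is limited). The gripper opens to 87 mm and grips with 3 to 60 N. Pads are 19 mm wide; open, the fingers measure 117 mm over their backs; the gripper's body (75 mm by 190 mm) begins 51 mm behind the grasp point.
Start: joints at [-1.353, 0.527, 1.433, -0, 1.181, -0.178], TCP at [0.241, -0.577, 0.223] pointing down, gripper open.
Joint ranges: [-3.08, 3.08], [-0.75, 2.2], [0.22, 2.44], [-1.43, 4.57], [0, 2.65], [-2.85, 2.85]. Speed limits (rad/s): [2.79, 2.79, 3.14, 3.14, 3.14, 3.14].

INTERFACE

Orientations are given as a unit quaternion [x, y, z, w].
In Python, from rig import robot gives the robot as it stands. The module is installed in compiled form; this text tells all that it offers.
- The arm moves only by the tool play_rows, never from a script. Its argument "steps" is one flat list of numbers, 5 for each row, row after row: the opening, from -1 (shut) to 1 (fully open), then the shift along the tool's x, y, z as a fraction of full scale, then the turn about the tool's z as a fraction of full scale. In form: [claw, tx, ty, tz, twist, claw, tx, ty, tz, twist, ...]. A call has exactly 10 rows; each row shifts and turns the commanded pose from where the row before left it, along the tool's axes as they then stand; what a row does not reach is not made up. Full scale, the value 1, is 0.03 m for a shift and 0.1 rad for a turn. A row lasts 1/10 s, in which the tool goes at most 50 mm and 8.59 degrees, less where a joint would pass 70% of its speed; a pose out of reach is approached as far as the arm can. A call with a number of a shift or a turn outside -1 to 1 is refused whole. A call with a gripper value outside its range is refused whole. The fingers move at their own pace and stop on an object; "grip_force" is the grip in N (left out, the last holds). Time passes only in rows, so rows that do not move let the fingers close, or fill a call up. It gives the time, the measured TCP pose, the force, the opening and the grip force at its end, in the units of the state.
- robot.get_obs(): the state, without advancing time (a new reading comes with each control period).
- robot.camera(name): name is "scene" or "side" or "wrist"; returns a dict with "image" (480x640x3 uint8, red, green, blue), "mtx" (3x3 intrinsics, pixels), "rvec" (rotation vector, rad) and "tvec" (3), from world to camera coordinates, as OpenCV has them. Camera axes: x right, y down, z forward; pixel columns grow to the right and rows downward; lengths in m; the calibration is good to about 2 mm. A picture is of the moment at which its call begins. There is no depth.
- robot.hand_in(): hands the job in; it is judged then, once.
The state is a dict: "time": time; "q": joint angles; "joint_velocities": joint speeds; "joint_torque": joint torques, N m; "position": TCP position; "tool_rot": TCP orientation; "ft_force": force on the tool from outside, world axes, zero at the start; "moment": the same for the moment, N m; "grip_width": finger opening in m; "grip_force": force on a finger pad.
Only numpy, scipy, OpenCV 4.12 (cv2) and the standard library are available. Lean on these libraries where they do the work, as an engineer would, in place of code of your own. Each camera call takes 0.05 s, during which the arm holds its last target. There are 200 camera calls.

TASK

Get the coffee counter ready for service: stand each milk pitcher upright in the middle of the round mat of its own colour, never letting it touch a mat of another colour, because each colour is for a different milk. Stack the two tins in the middle of the wooden board, wider base first: the flat tin with its long side along the board's, and the round tin upright in the middle on top of it. Leave the white cup where it is.

Things in the scene. Friction and masses are not known exactly. Their poses are not given: they have to be found in the camera images.
- pitcher_blue: loose blue enamelled milk pitcher, open on top, 75 mm tall, 62 mm in diameter up to 40 mm height, tapering to 56 mm at the rim, about 0.18 kg. Origin: centre of its underside, z up. Steel loop handle along its +y, to 55 mm from the axis (18 to 68 mm high); small spout along its -y, to 38 mm. Its sides along its own x are free to grip from above. Starts upright on the counter.
- pitcher_green: loose green enamelled milk pitcher, open on top, 75 mm tall, 62 mm in diameter up to 40 mm height, tapering to 56 mm at the rim, about 0.18 kg. Origin: centre of its underside, z up. Steel loop handle along its +y, to 55 mm from the axis (18 to 68 mm high); small spout along its -y, to 38 mm. Its sides along its own x are free to grip from above. Starts upright on the counter.
- pitcher_yellow: loose yellow enamelled milk pitcher, open on top, 75 mm tall, 62 mm in diameter up to 40 mm height, tapering to 56 mm at the rim, about 0.18 kg. Origin: centre of its underside, z up. Steel loop handle along its +y, to 55 mm from the axis (18 to 68 mm high); small spout along its -y, to 38 mm. Its sides along its own x are free to grip from above. Starts upright on the counter.
- mat_blue: round blue mat with a thin white ring, 92 mm in diameter, 4 mm thick, fixed flat on the counter. Origin: centre of its underside, on the counter.
- mat_green: round green mat with a thin white ring, 92 mm in diameter, 4 mm thick, fixed flat on the counter. Origin: centre of its underside, on the counter.
- mat_yellow: round yellow mat with a thin white ring, 92 mm in diameter, 4 mm thick, fixed flat on the counter. Origin: centre of its underside, on the counter.
- wide_tin: loose closed flat tin, brass-coloured with a red lid, 64 mm (x) by 130 mm (y) by 42 mm tall, 0.3 kg. Origin: centre of its underside, z up. It starts flat on the counter; grip it across its 64 mm.
- round_tin: loose closed round copper-coloured tin with a black lid, 56 mm in diameter, 60 mm tall, 0.2 kg. Origin: centre of its underside, z up.
- board: brown wooden board, 94 mm (x) by 160 mm (y), 12 mm thick, fixed on the counter. Origin: centre of its underside; its long side is along its y.
- cup: bystander: loose white ceramic cup, 68 mm across the rim, 52 mm tall, with an ear to 52 mm along its +y. Origin: centre of its underside. Fixed, outside the work: a steel knock box (100 mm tall) right of all the things, and a rubber rest with a 98 mm tall tamper beyond them at the far right.
There are look-alikes about, which are no part of the job. Of the things that look like the pitcher_yellow, the smaller one is meant. There is more than one size of the pitcher_blue; the one meant has the size given above.

How it is judged:
By the outcome, as a careful person would: the job done as asked, in the order asked, and still so for the second after the job is handed in, with the robot touching nothing.
It also fails if it takes over 120 s, if anything falls off the work surface, if the arm or the gripper's body presses on something with over 40 N, if the wrist force passes 120 N, or if a joint passes its speed limit or range.

## Working session

There is one attempt and no reset: what is moved stays moved. The work goes in short steps, Python scripts to look and compute and a tool call to move; the robot and the scene stay as the last step left them, time stands still between calls to the robot, and variables do not carry over. Pictures are saved under pics/ and viewed, at most 14 in all, crops included, and the job is handed in when it is done.

Besides the shell and the picture viewer there is one more tool, called after "Call:" as name(argument=value, ...) on one line, values as JSON. play_rows: Moves the arm, as the interface text tells. Shift numbers are shares of 0.03 m and turn numbers shares of 0.1 rad, none past 1 either way. Its arguments: {"type":"object","properties":{"steps":{"type":"array"},"grip_force":{"type":"number"}},"required":["steps"]}

```bash
mkdir -p pics
cat > h.py <<'E'
import numpy as np, cv2
from rig import robot
def cam(n,save=None):
    c=robot.camera(n); c['R']=cv2.Rodrigues(np.array(c['rvec'],float))[0]; c['t']=np.array(c['tvec'],float).ravel(); c['K']=np.array(c['mtx'],float)
    if save: cv2.imwrite(f'pics/{save}.png',cv2.cvtColor(c['image'],cv2.COLOR_RGB2BGR)); np.savez(f'pics/{save}.npz',K=c['K'],R=c['R'],t=c['t'],image=c['image'])
    return c
def load(s):
    d=np.load(f'pics/{s}.npz'); return {k:d[k] for k in d}
def ray(c,uv):
    d=c['R'].T@np.linalg.inv(c['K'])@np.array([uv[0],uv[1],1.]); return -c['R'].T@c['t'],d/np.linalg.norm(d)
def onz(c,uv,z):
    o,d=ray(c,uv); return o+d*(z-o[2])/d[2]
def tri(c1,p1,c2,p2):
    o1,d1=ray(c1,p1);o2,d2=ray(c2,p2)
    s=np.linalg.lstsq(np.c_[d1,-d2],o2-o1,rcond=None)[0]
    a,b=o1+s[0]*d1,o2+s[1]*d2
    return (a+b)/2,np.linalg.norm(a-b)
def proj(c,P):
    p=c['K']@(c['R']@np.array(P,float)+c['t']); return p[:2]/p[2]
E
python3 - <<'E'
from h import *
for n in('scene','side','wrist'):
    c=cam(n,n+'0'); print(n,-c['R'].T@c['t'],c['R'][2])
o=robot.get_obs(); print(o)
E
```

```text
scene [ 1.49998304 -0.09138957  1.32351636] [-0.58468382  0.10825716 -0.80400573]
side [0.27533204 0.8702943  0.82838578] [ 0.27708026 -0.6779487  -0.68089066]
wrist [ 0.30140817 -0.55154361  0.38272972] [-0.22469288 -0.09386548 -0.96989813]
{'time': 0.15, 'q': array([-1.35348427e+00,  5.28253590e-01,  1.43360112e+00, -3.61822780e-07,
        1.18140611e+00, -1.78538255e-01]), 'joint_velocities': array([-1.79910032e-03, -4.02248195e-03, -3.77838581e-03, -1.83061658e-03,
        9.63496635e-05, -1.37838065e-03]), 'joint_torque': array([ 2.65775116e-04, -4.40431988e+01, -1.76842368e+01,  6.34088041e-02,
        5.52411529e-02, -9.78585695e-05]), 'position': array([ 0.24087795, -0.57611065,  0.22179803]), 'tool_rot': array([ 9.80476321e-01,  1.96635419e-01, -1.63365709e-05, -8.33923991e-04]), 'ft_force': array([-0.10779177,  0.72123521, -0.03698473]), 'moment': array([ 0.00451533,  0.05497462, -0.00129841]), 'grip_force': 0.0, 'grip_width': 0.08658112006833306}
```

View pics/scene0.png

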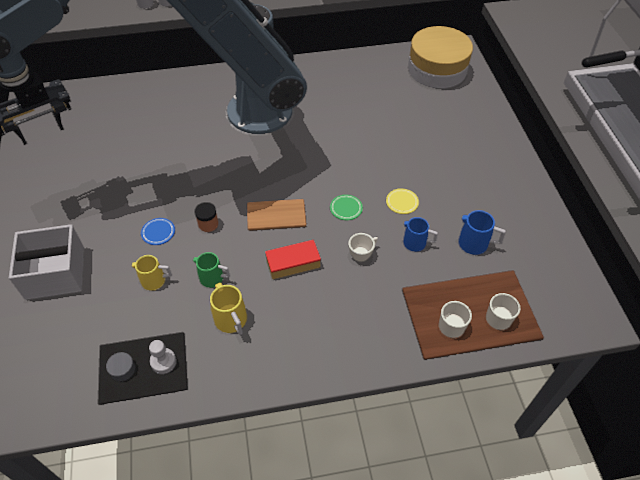

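View pics/side0.png

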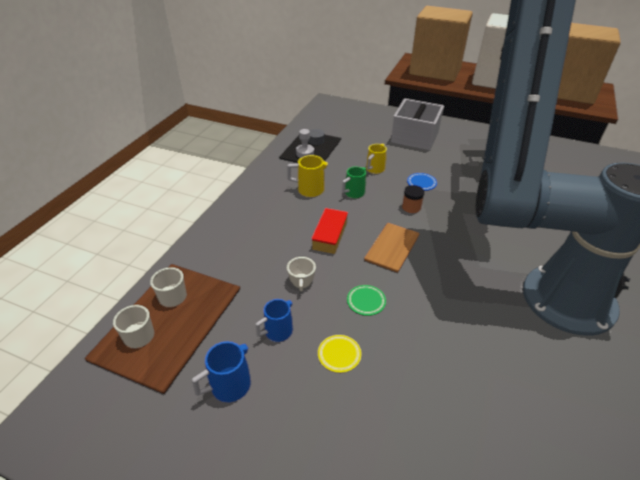

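Scene view (left = −y): small blue pitcher (416,235), its larger twin (477,232); small yellow (150,273), larger (228,308); green pitcher (208,269); mats blue (158,231), green (346,207), yellow (402,201); board (277,214), flat tin (293,259), round tin (206,217), cup (361,247). The side view shows the same things: blue (279,320), yellow (377,158), green (356,183). Rough triangulation next.

```bash
cat >> h.py <<'E'
HS={'blue':((105,120,60),(125,255,255)),'green':((45,100,40),(85,255,255)),'yellow':((20,130,70),(34,255,255)),'red':((0,180,120),(8,255,255))}
def blobs(im,col,mn=80):
    hsv=cv2.cvtColor(im,cv2.COLOR_RGB2HSV); m=cv2.inRange(hsv,*HS[col]) if isinstance(col,str) else cv2.inRange(hsv,*col)
    cs,_=cv2.findContours(cv2.morphologyEx(m,cv2.MORPH_CLOSE,np.ones((3,3))),cv2.RETR_EXTERNAL,cv2.CHAIN_APPROX_NONE)
    return sorted([c[:,0,:] for c in cs if cv2.contourArea(c)>=mn],key=lambda c:-len(c))
E
python3 - <<'E'
from h import *
s,d=load('scene0'),load('side0')
for k in HS:
    for n,c in(('scene',s),('side',d)):
        for b in blobs(c['image'],k):
            (u,v),(w,h),_=cv2.fitEllipse(b); x0,y0=b.min(0);x1,y1=b.max(0)
            print(k,n,(round(u,1),round(v,1)),'bbox',x0,y0,x1,y1,'onz0',onz(c,(u,v),.004).round(3))
hsv=cv2.cvtColor(s['image'],cv2.COLOR_RGB2HSV);h2=cv2.cvtColor(d['image'],cv2.COLOR_RGB2HSV)
print('board',hsv[218,262],h2[245,390],'round',hsv[224,207],hsv[211,205],h2[205,412],h2[192,412],'wood',hsv[300,430],'counter',hsv[180,380])
E
```

```text
blue scene (476.1, 231.6) bbox 459 210 494 254 onz0 [0.588 0.521 0.004]
blue scene (415.6, 233.5) bbox 404 217 428 251 onz0 [0.564 0.357 0.004]
blue scene (157.5, 231.0) bbox 141 218 174 244 onz0 [ 0.431 -0.332  0.004]
blue side (227.8, 370.2) bbox 205 341 249 401 onz0 [0.642 0.477 0.004]
blue side (278.0, 319.1) bbox 264 299 291 341 onz0 [0.606 0.321 0.004]
blue side (422.1, 181.2) bbox 407 173 436 190 onz0 [ 0.431 -0.33   0.004]
green scene (208.1, 269.0) bbox 193 252 222 287 onz0 [ 0.58  -0.206  0.004]
green scene (345.8, 207.2) bbox 330 195 362 219 onz0 [0.44  0.19  0.004]
green side (366.0, 299.9) bbox 347 285 385 315 onz0 [0.441 0.192 0.004]
green side (355.8, 181.4) bbox 346 167 365 197 onz0 [ 0.621 -0.248  0.004]
yellow scene (227.0, 306.9) bbox 210 283 246 332 onz0 [ 0.702 -0.168  0.004]
yellow scene (148.8, 272.3) bbox 132 256 164 290 onz0 [ 0.563 -0.358  0.004]
yellow scene (401.9, 200.9) bbox 386 189 417 213 onz0 [0.446 0.351 0.004]
yellow side (310.8, 174.8) bbox 297 155 327 196 onz0 [ 0.764 -0.227  0.004]
yellow side (339.0, 353.4) bbox 318 335 360 372 onz0 [0.447 0.353 0.004]
yellow side (376.9, 157.9) bbox 367 144 386 173 onz0 [ 0.601 -0.403  0.004]
yellow side (324.5, 247.6) bbox 313 243 336 252 onz0 [0.598 0.065 0.004]
red side (329.8, 226.2) bbox 313 209 346 243 onz0 [ 0.617 -0.02   0.004]
board [ 13 127 186] [ 15 154 182] round [  8 142  90] [150   6  41] [ 11 160  91] [135  14  37] wood [  9 141 103] counter [  4  15 121]
```

```bash
cat >> h.py <<'E'
def tooly(o=None):
    o=o or robot.get_obs(); x,y,z,w=o['tool_rot']
    from scipy.spatial.transform import Rotation as Rn
    return Rn.from_quat([x,y,z,w]).as_matrix(),np.array(o['position'])
def plan(target,a=None):
    """print shift in tool axes (units .03) and twist (units .1) to reach world target, tool x heading a (mod pi)"""
    R,p=tooly(); d=R.T@(np.array(target)-p); cur=np.arctan2(R[1,0],R[0,0])
    print('at',p.round(4),'heading',cur.round(4),'shift units',(d/.03).round(2),end=' ')
    if a is not None:
        t=-(a-cur); t=(t+np.pi/2)%np.pi-np.pi/2; print('twist units',(t/.1).round(3),'alt',((t-np.sign(t)*np.pi)/.1).round(2),end='')
    print(' q',np.round(robot.get_obs()['q'],2))
E
python3 - <<'E'
from h import *
s,d=load('scene0'),load('side0')
P={}
f=lambda b:cv2.fitEllipse(b)[0]
S={k:[f(b) for b in blobs(s['image'],k)] for k in HS}; D={k:[f(b) for b in blobs(d['image'],k)] for k in HS}
for n,a,b in(('pB',S['blue'][1],D['blue'][1]),('bigB',S['blue'][0],D['blue'][0]),('mB',S['blue'][2],D['blue'][2]),('pG',S['green'][0],D['green'][1]),('mG',S['green'][1],D['green'][0]),
 ('pY',S['yellow'][1],D['yellow'][2]),('bigY',S['yellow'][0],D['yellow'][0]),('mY',S['yellow'][2],D['yellow'][1])):
    print(n,*tri(s,a,d,b))
# tins & board
for n,r,zz in(('wood',((9,90,140),(18,200,255)),.012),('red',((0,180,120),(180,255,255)),.042),('black',((0,0,0),(180,255,55)),.06)):
    for nm,c,win in(('scene',s,{'wood':(240,195,312,235),'red':(262,238,325,275),'black':(190,200,222,222)}[n]),('side',d,{'wood':(360,220,425,275),'red':(310,205,350,255),'black':(400,183,428,205)}[n])):
        x0,y0,x1,y1=win; im=c['image'][y0:y1,x0:x1]
        if n=='red':
            h=cv2.cvtColor(im,cv2.COLOR_RGB2HSV); m=((h[...,0]<8)|(h[...,0]>172))&(h[...,1]>180); m=m.astype(np.uint8)*255
            b=max(cv2.findContours(m,0,1)[0],key=cv2.contourArea)[:,0]
        else: b=max(blobs(im,r,20),key=len)
        b=b+[x0,y0]; 
        rect=cv2.minAreaRect(np.array([onz(c,p,zz)[:2]*1000 for p in b],np.float32))
        M=cv2.moments(b); cen=(M['m10']/M['m00'],M['m01']/M['m00'])
        print(n,nm,np.round(cen,1),'rect mm',np.round(rect[0],1),np.round(rect[1],1),round(rect[2],1)); P[n,nm]=cen
    print(n,'tri',*tri(s,P[n,'scene'],d,P[n,'side']))
plan([.54,-.36,.22])
E
```

```text
pB [0.59082799 0.34509461 0.04043327] 0.0013639039288053222
bigB [0.62085419 0.49933811 0.05151881] 0.0009980209825440698
mB [ 0.43100042 -0.33139308  0.00334005] 0.0012567866013834124
pG [ 0.60578382 -0.20208903  0.03919302] 0.002195005424886025
mG [0.44045321 0.19060389 0.0034699 ] 0.0019683566109139987
pY [ 0.58739831 -0.3505932   0.03800763] 0.0007053708597635963
bigY [ 0.73386578 -0.16410777  0.05332225] 0.004119963633314461
mY [0.44663269 0.35153982 0.00379054] 0.0019058707165686562
wood scene [278.4 214.5] rect mm [432.4  -7.3] [158.5  92.9] 84.5
wood side [389.  247.1] rect mm [435.2  -5.8] [158.4  93.1] 84.6
wood tri [0.43955328 0.00096898 0.00965731] 0.004723590551009014
red scene [294.9 262.9] rect mm [604.8  13.1] [ 65.2 130.1] 6.6
red side [329.8 226.4] rect mm [601.2  18.3] [ 64.4 134.6] 6.3
red tri [0.61042051 0.01306808 0.02696677] 0.013939171946479997
black scene [205.1 211.8] rect mm [ 434.  -195.2] [53.3 64. ] 85.3
black side [413.6 192.6] rect mm [ 428.8 -185.6] [50.4 63.1] 14.9
black tri [ 0.43012382 -0.19462022  0.05395773] 0.0027735198764156505
at [ 0.2409 -0.5761  0.2218] heading 0.3959 shift units [11.98 -2.8   0.07]  q [-1.35  0.53  1.43 -0.    1.18 -0.18]
```

Call:
play_rows(steps=[1,1,-0.18,0,0,1,1,-0.18,0,0,1,1,-0.18,0,0,1,1,-0.18,0,0,1,1,-0.18,0,0,1,1,-0.18,0,0,1,1,-0.18,0,0,1,1,-0.18,0,0,1,1,-0.18,0,0,1,1,-0.18,0,0])

```text
time: 1.15
position: [0.4978, -0.4101, 0.2221]
tool_rot: [0.98, 0.197, -0.0, -0.0]
ft_force: [-0.2, 0.2, -0.2]
grip_width: 0.087
grip_force: 0.0
```

Call:
play_rows(steps=[1,1,-0.18,0,0,1,1,-0.18,0,0,1,1,-0.18,0,0,1,0.5,-0.13,0,0,1,0,0,0,-1,1,0,0,0,-1,1,0,0,0,-1,1,0,0,0,-1,1,0,0,0,-1,1,0,0,0,-1])

```text
time: 2.15
position: [0.5853, -0.3524, 0.2222]
tool_rot: [0.878, 0.479, -0.0, -0.0]
ft_force: [0.0, -0.4, 0.7]
grip_width: 0.0875
grip_force: 0.0
```

Run:
```python
from h import *
c=cam('wrist','w1'); plan([.587,-.351,.22]); print(c['R'][2])
```

```text
at [ 0.5853 -0.3524  0.2222] heading 1.0021 shift units [0.07 0.02 0.07]  q [-0.7   0.61  1.27 -0.    1.26 -0.14]
[-0.13213134 -0.20663645 -0.96945484]
```

View pics/w1.png

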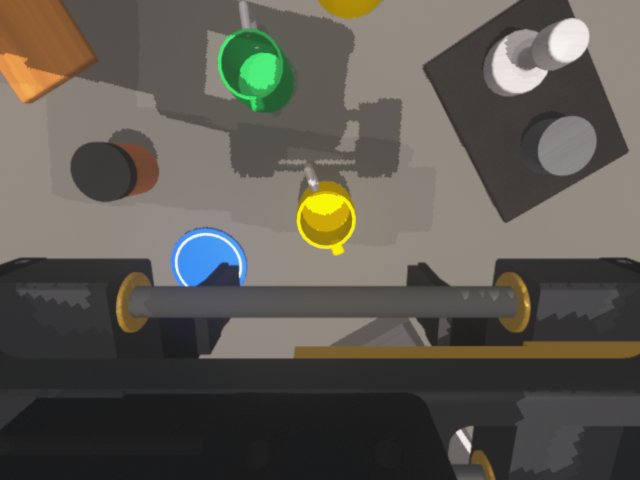

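Wrist view: small yellow pitcher rim at (327,218), handle tip (308,168), spout (338,252); green rim (252,65), handle tip (244,5), spout (257,107); blue mat (209,263), round tin lid (104,171), the large yellow one at the top edge.

```bash
cat >> h.py <<'E'
from scipy.optimize import least_squares
def rim(c,b,z=.075,r=.028):
    o=-c['R'].T@c['t']; P=np.array([onz(c,p,z)[:2] for p in b]); m=P.mean(0)
    out=(P-m)@(m-o[:2])>-.25*r*np.linalg.norm(m-o[:2])
    if np.linalg.norm(m-o[:2])<.03: out[:]=True
    Q=P[out]; g=lambda s:np.hypot(*(Q-s[:2]).T)-s[2]
    s=least_squares(g,[*m,r],loss='soft_l1',f_scale=.001)
    return s.x.round(4), len(Q), np.median(np.abs(g(s.x))).round(4)
E
python3 - <<'E'
from h import *
c=load('w1')
for k in('yellow','green','blue'):
    for b in blobs(c['image'],k,300): print(k,b.mean(0).round(),rim(c,b),rim(c,b,.004,.046))
for n,h,s in(('Y',(308,168),(338,252)),('G',(244,5),(257,107))):
    H,S=onz(c,h,.06),onz(c,s,.072); v=(H-S)[:2]; print(n,H,S,np.linalg.norm(v),'handle dir',np.arctan2(v[1],v[0]))
E
```

```text
yellow [544. 351.] (array([ 0.6848, -0.7231,  0.1276]), 226, np.float64(0.0066)) (array([ 0.6918, -0.827 ,  0.1666]), 236, np.float64(0.0077))
yellow [326. 216.] (array([ 0.5887, -0.3531,  0.0277]), 115, np.float64(0.0006)) (array([ 0.5815, -0.3655,  0.0343]), 120, np.float64(0.0006))
yellow [515. 301.] (array([ 0.6991, -0.535 ,  0.0169]), 121, np.float64(0.0041)) (array([ 0.7164, -0.5851,  0.0229]), 128, np.float64(0.006))
yellow [125. 311.] (array([ 0.3629, -0.3281,  0.0124]), 101, np.float64(0.0027)) (array([ 0.306 , -0.3337,  0.0161]), 107, np.float64(0.0037))
yellow [349.   6.] (array([ 0.5497, -0.4394,  0.276 ]), 104, np.float64(0.001)) (array([ 0.733 , -0.1713,  0.0354]), 127, np.float64(0.0019))
green [256.  70.] (array([ 0.6073, -0.2058,  0.0279]), 125, np.float64(0.0002)) (array([ 0.6043, -0.1848,  0.0344]), 129, np.float64(0.0003))
blue [208. 258.] (array([ 0.4593, -0.3199,  0.0237]), 198, np.float64(0.0023)) (array([ 0.4242, -0.3259,  0.031 ]), 209, np.float64(0.0032))
Y [ 0.60029321 -0.30339379  0.06      ] [ 0.58139349 -0.38646253  0.072     ] 0.08519164161686688 handle dir 1.3470855660948002
G [ 0.62940681 -0.15975271  0.06      ] [ 0.59225384 -0.2348827   0.072     ] 0.08381443347514485 handle dir 1.1115456488517341
```

Call:
play_rows(steps=[1,0,0,0,-1,1,0,0,0,-1,1,0,0,0,-1,1,0,0,0,-0.45,1,0,0.11,1,0,1,0,0,1,0,1,0,0,1,0,1,0,0,1,0,1,0,0,0.5,0,1,0,0,0,0], grip_force=25)

```text
time: 3.2
position: [0.5875, -0.3519, 0.0848]
tool_rot: [0.784, 0.621, -0.001, -0.003]
ft_force: [0.4, 0.2, -0.6]
grip_width: 0.087
grip_force: 0.0
```

Run:
```python
from h import *
plan([.5887,-.353,.018],1.347)
```

```text
at [ 0.5875 -0.3519  0.0848] heading 1.3396 shift units [-0.03  0.06  2.23] twist units -0.074 alt 31.34 q [-0.7   0.77  1.37 -0.    1.01 -0.47]
```

Call:
play_rows(steps=[1,0,0.05,0.8,0,1,0,0,0.8,0,1,0,0,0.6,0,1,0,0,0,0,-1,0,0,0,0,-1,0,0,0,0,-1,0,0,0,0,-1,0,0,0,0,-1,0,0,0,0,-1,0,0,0,0], grip_force=25)

```text
time: 4.2
position: [0.5905, -0.3532, 0.0225]
tool_rot: [0.784, 0.621, -0.0, -0.0]
ft_force: [-1.6, 1.0, 5.9]
grip_width: 0.0599
grip_force: 25.0
```

Call:
play_rows(steps=[-1,0,0,-0.5,0,-1,0,0,-1,0,-1,0,0,-1,0,-1,0,0,-1,0,-1,0,0,-1,0,-1,0.5,-0.23,-0.5,0,-1,0.99,-0.457,0,0,-1,0.99,-0.457,0,0,-1,0.99,-0.457,0,0,-1,0.99,-0.457,0,0])

```text
time: 5.2
position: [0.5609, -0.2076, 0.172]
tool_rot: [0.784, 0.621, 0.0, 0.0]
ft_force: [0.2, 0.4, -1.7]
grip_width: 0.0602
grip_force: 25.0
```

Call:
play_rows(steps=[-1,0.99,-0.457,0,0,-1,0.99,-0.457,0,0,-1,0.99,-0.457,0,0,-1,0.99,-0.457,0,0,-1,0.99,-0.457,0,0,-1,0.99,-0.457,0,0,-1,0.99,-0.457,0,0,-1,0.99,-0.457,0,0,-1,0.99,-0.457,0,0,-1,0.99,-0.457,0,0])

```text
time: 6.2
position: [0.4953, 0.1129, 0.1721]
tool_rot: [0.784, 0.621, 0.001, 0.0]
ft_force: [0.4, 0.1, -2.2]
grip_width: 0.0601
grip_force: 25.0
```

Call:
play_rows(steps=[-1,0.99,-0.457,0,0,-1,0.99,-0.457,0,0,-1,0.99,-0.457,0,0,-1,0.99,-0.457,0,0,-1,0.99,-0.457,0,0,-1,0.99,-0.457,0,0,-1,0.99,-0.457,0,0,-1,0.4,-0.2,0,0,-1,0,0,0,0,-1,0,0,0,0])

```text
time: 7.2
position: [0.4462, 0.3482, 0.1716]
tool_rot: [0.783, 0.622, -0.0, 0.0]
ft_force: [-0.5, -0.4, -2.4]
grip_width: 0.06
grip_force: 25.0
```

Run:
```python
from h import *
plan([.4466,.3515,.0265],1.34)
```

```text
at [0.4462 0.3482 0.1716] heading 1.3413 shift units [ 0.11 -0.01  4.83] twist units 0.013 alt -31.4 q [ 0.47  0.51  1.63 -0.    0.99  0.7 ]
```

Call:
play_rows(steps=[-1,0.11,0,1,0,-1,0,0,1,0,-1,0,0,1,0,-1,0,0,1,0,-1,0,0,0.6,0,-1,0,0,0.2,0,-1,0,0,0,0,-1,0,0,0,0,1,0,0,0,0,1,0,0,0,0])

```text
time: 8.2
position: [0.4479, 0.3523, 0.0285]
tool_rot: [0.784, 0.621, 0.001, 0.0]
ft_force: [-0.1, -0.2, 0.7]
grip_width: 0.0693
grip_force: 0.0
```

Call:
play_rows(steps=[1,0,0,0,0,1,0,0,-0.5,0,1,0,0,-1,0,1,0,0,-1,0,1,0,0,-1,0,1,0,0,-1,0,1,0,0.7,-1,0,1,0.2,1,-0.9,0,1,0.3,1,0,0,1,0.3,1,0,0])

```text
time: 9.2
position: [0.5621, 0.3506, 0.2218]
tool_rot: [0.783, 0.621, 0.002, 0.001]
ft_force: [0.6, 0.1, 0.4]
grip_width: 0.0871
grip_force: 0.0
```

Call:
play_rows(steps=[1,0,1,0,0,1,0,0,0,0,1,0,0,0,0,1,0,0,0,0,1,0,0,0,0,1,0,0,0,0,1,0,0,0,0,1,0,0,0,0,1,0,0,0,0,1,0,0,0,0])

```text
time: 10.2
position: [0.5897, 0.3434, 0.2196]
tool_rot: [0.784, 0.621, 0.0, 0.0]
ft_force: [0.2, 0.2, -0.9]
grip_width: 0.0871
grip_force: 0.0
```

Run:
```python
from h import *
c=cam('wrist','w2'); plan([.591,.345,.22])
for k in('yellow','green','blue'):
    for b in blobs(c['image'],k,300): print(k,b.mean(0).round(),rim(c,b),rim(c,b,.004,.046), 'z.079',rim(c,b,.079))
```

```text
at [0.5897 0.3434 0.2196] heading 1.3408 shift units [ 0.06  0.03 -0.01]  q [0.36 0.61 1.28 0.   1.25 0.59]
yellow [531. 351.] (array([ 0.7939, -0.0058,  0.1649]), 244, np.float64(0.0067)) (array([ 52.6853, 346.577 , 350.3431]), 250, np.float64(0.0096)) z.079 (array([ 7.913e-01, -7.000e-04,  1.631e-01]), 244, np.float64(0.0066))
yellow [195. 236.] (array([0.4542, 0.35  , 0.0338]), 178, np.float64(0.0021)) (array([0.4203, 0.3369, 0.0423]), 189, np.float64(0.0026)) z.079 (array([0.4561, 0.3508, 0.0333]), 178, np.float64(0.002))
yellow [342. 352.] (array([ 0.5133, -0.1661,  0.3756]), 209, np.float64(0.0036)) (array([ 0.5064, -0.179 ,  0.343 ]), 223, np.float64(0.0048)) z.079 (array([ 0.5146, -0.1576,  0.3697]), 209, np.float64(0.0035))
yellow [131. 302.] (array([0.3796, 0.2967, 0.0164]), 113, np.float64(0.0034)) (array([0.329 , 0.2726, 0.0209]), 117, np.float64(0.0051)) z.079 (array([0.3825, 0.2981, 0.0161]), 113, np.float64(0.0034))
yellow [518. 305.] (array([0.7582, 0.2048, 0.0149]), 106, np.float64(0.0025)) (array([0.7926, 0.1621, 0.0194]), 111, np.float64(0.0046)) z.079 (array([0.7562, 0.2074, 0.0147]), 106, np.float64(0.0025))
green [240. 344.] (array([0.4983, 0.3332, 0.1155]), 130, np.float64(0.0017)) (array([0.4704, 0.3049, 0.1307]), 135, np.float64(0.0025)) z.079 (array([0.4997, 0.3341, 0.1139]), 130, np.float64(0.0017))
blue [318.  41.] (array([0.6202, 0.4913, 0.0383]), 182, np.float64(0.0031)) (array([0.6244, 0.5122, 0.0463]), 188, np.float64(0.0036)) z.079 (array([0.62  , 0.4902, 0.0378]), 182, np.float64(0.0031))
blue [325. 218.] (array([0.5917, 0.3425, 0.0273]), 113, np.float64(0.0006)) (array([0.5889, 0.328 , 0.0338]), 119, np.float64(0.0006)) z.079 (array([0.5918, 0.3434, 0.027 ]), 113, np.float64(0.0006))
```

View pics/w2.png

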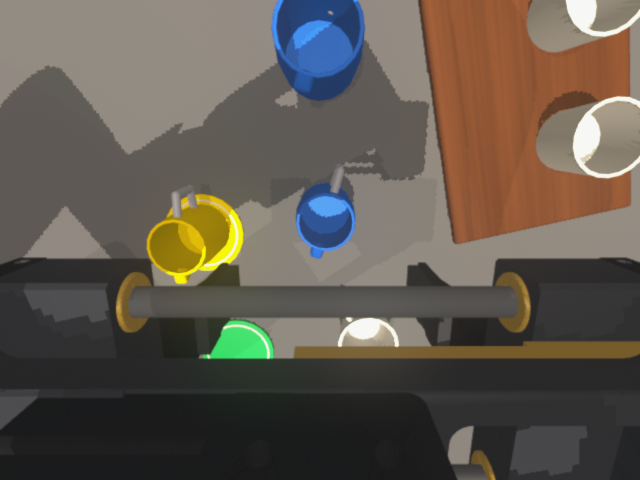

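The yellow pitcher stands on its mat (rim (176,247), mat (200,232)). Small blue: rim (325,217), handle tip (340,168), spout (317,254).

Run:
```python
from h import *
c=load('w2')
print('yellow rim',onz(c,(176,247.5),.079), 'L/R',onz(c,(147,248),.079),onz(c,(206,248),.079))
H,S=onz(c,(340,168),.06),onz(c,(317,254),.072); v=(H-S)[:2]; print(H,S,np.linalg.norm(v),np.arctan2(v[1],v[0]))
plan([.5917,.3427,.0185],np.arctan2(v[1],v[0]))
s,d=cam('scene','s2'),cam('side','d2')
for n,cc in(('scene',s),('side',d)):
    for b in blobs(cc['image'],'yellow'): print(n,cv2.fitEllipse(b)[0],b.min(0),b.max(0))
```

```text
yellow rim [0.44931501 0.35227564 0.079     ] L/R [0.42248636 0.35805361 0.079     ] [0.47674228 0.3453464  0.079     ]
[0.61680941 0.38785013 0.06      ] [0.5768982  0.31351947 0.072     ] 0.08436795495605467 1.078034087551662
at [0.5897 0.3434 0.2196] heading 1.3408 shift units [-0.01  0.07  6.7 ] twist units 2.627 alt -28.79 q [0.36 0.61 1.28 0.   1.25 0.59]
scene (226.97239685058594, 306.90704345703125) [210 283] [246 332]
scene (403.0931396484375, 195.7631072998047) [386 175] [418 213]
side (339.9595642089844, 348.061767578125) [318 321] [360 372]
side (311.2024230957031, 174.3507537841797) [297 155] [327 196]
side (325.70257568359375, 247.8874969482422) [314 244] [336 252]
```

Call:
play_rows(steps=[1,0,0,0,1,1,0,0,0,1,1,0,0,0.5,0.63,1,0,0.07,1,0,1,0,0,1,0,1,0,0,1,0,1,0,0,1,0,1,0,0,1,0,1,0,0,0.8,0,1,0,0,0.4,0])

```text
time: 11.35
position: [0.5901, 0.3417, 0.0158]
tool_rot: [0.858, 0.513, -0.002, -0.0]
ft_force: [-0.9, -0.1, 0.8]
grip_width: 0.0871
grip_force: 0.0
```

Call:
play_rows(steps=[1,0,0,0,0,1,0,0,0,0,-1,0,0,0,0,-1,0,0,0,0,-1,0,0,0,0,-1,0,0,0,0,-1,0,0,0,0,-1,0,0,0,0,-1,0,0,0,0,-1,0,0,0,0])

```text
time: 12.35
position: [0.5918, 0.3425, 0.0192]
tool_rot: [0.858, 0.513, 0.0, 0.0]
ft_force: [-0.7, -0.7, 5.7]
grip_width: 0.0599
grip_force: 25.0
```

Run:
```python
from h import *
plan([.5917,.3427,.0185],1.078)
R,p=tooly(); d=R.T@np.array([.431-p[0],-.3314-p[1],0]); print(d/.03)
```

```text
at [0.5918 0.3425 0.0192] heading 1.0778 shift units [ 0.   -0.01  0.02] twist units -0.002 alt 31.41 q [0.36 0.85 1.4  0.   0.89 0.85]
[-2.23251475e+01  5.90828320e+00 -8.81634825e-03]
```

Call:
play_rows(steps=[-1,0,0,-0.5,0,-1,0,0,-1,0,-1,0,0,-1,0,-1,0,0,-1,0,-1,0,0,-1,0,-1,-0.45,0.11,-0.7,0,-1,-0.97,0.257,-0.3,0,-1,-0.97,0.257,0,0,-1,-0.97,0.257,0,0,-1,-0.97,0.257,0,0])

```text
time: 13.35
position: [0.5593, 0.2106, 0.1837]
tool_rot: [0.858, 0.513, -0.0, -0.0]
ft_force: [0.2, -0.6, -1.8]
grip_width: 0.0601
grip_force: 25.0
```

Call:
play_rows(steps=[-1,-0.97,0.257,0,0,-1,-0.97,0.257,0,0,-1,-0.97,0.257,0,0,-1,-0.97,0.257,0,0,-1,-0.97,0.257,0,0,-1,-0.97,0.257,0,0,-1,-0.97,0.257,0,0,-1,-0.97,0.257,0,0,-1,-0.97,0.257,0,0,-1,-0.97,0.257,0,0])

```text
time: 14.35
position: [0.4896, -0.0821, 0.1837]
tool_rot: [0.858, 0.513, -0.0, -0.0]
ft_force: [0.8, -1.0, -1.4]
grip_width: 0.0601
grip_force: 25.0
```

Call:
play_rows(steps=[-1,-0.97,0.257,0,0,-1,-0.97,0.257,0,0,-1,-0.97,0.257,0,0,-1,-0.97,0.257,0,0,-1,-0.97,0.257,0,0,-1,-0.97,0.257,0,0,-1,-0.97,0.257,0,0,-1,-0.97,0.257,0,0,-1,-0.5,0.14,0,0,-1,0,0,0,0])

```text
time: 15.35
position: [0.4309, -0.3325, 0.1836]
tool_rot: [0.859, 0.512, 0.0, 0.001]
ft_force: [-0.2, 0.4, -2.8]
grip_width: 0.0604
grip_force: 25.0
```

Run:
```python
from h import *
plan([.431,-.3314,.0235],1.078)
```

```text
at [ 0.4309 -0.3325  0.1836] heading 1.075 shift units [ 0.04 -0.02  5.34] twist units -0.03 alt 31.39 q [-0.86  0.47  1.68 -0.    0.99 -0.37]
```

Call:
play_rows(steps=[-1,0,0,1,0,-1,0,0,1,0,-1,0,0,1,0,-1,0,0,1,0,-1,0,0,0.9,0,-1,0,0,0.4,0,-1,0,0,0,0,-1,0,0,0,0,1,0,0,0,0,1,0,0,0,0])

```text
time: 16.35
position: [0.4319, -0.3311, 0.0257]
tool_rot: [0.858, 0.513, 0.0, 0.001]
ft_force: [-1.0, -0.6, -0.3]
grip_width: 0.0694
grip_force: 0.0
```

Call:
play_rows(steps=[1,0,0,0,0,1,0,0,-0.5,0,1,0,0,-1,0,1,0,0,-1,0,1,0,0,-1,0,1,0,0,-1,0,1,0,0,-1,0,1,0,0,-0.9,0,1,0,0,0,0,1,0,0,0,0])

```text
time: 17.35
position: [0.4311, -0.3306, 0.2172]
tool_rot: [0.858, 0.513, 0.0, 0.001]
ft_force: [0.4, 0.1, -0.1]
grip_width: 0.0868
grip_force: 0.0
```

Run:
```python
from h import *
c=cam('wrist','w3'); 
for b in blobs(c['image'],'blue',300): print(b.mean(0).round(),rim(c,b,.079),rim(c,b,.004,.046))
plan([.6073,-.2058,.22],1.11)
```

```text
[324. 205.] (array([ 0.4376, -0.3232,  0.0359]), 151, np.float64(0.0004)) (array([ 0.4317, -0.3357,  0.0449]), 155, np.float64(0.0005))
at [ 0.4306 -0.33    0.2162] heading 1.0777 shift units [ 6.44  3.23 -0.13] twist units -0.323 alt 31.09 q [-0.86  0.43  1.65 -0.    1.07 -0.37]
```

View pics/w3.png

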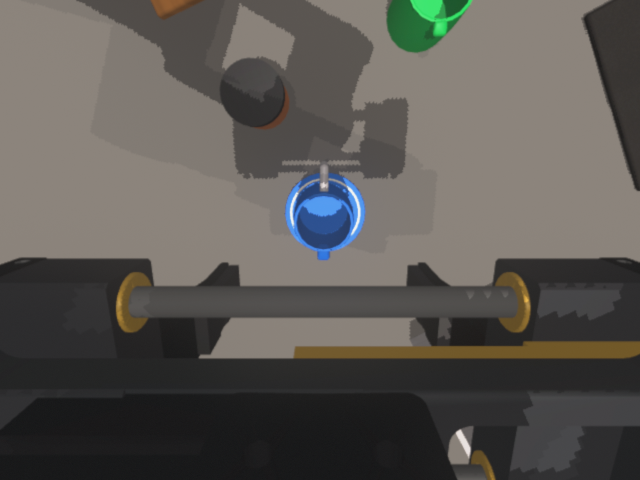

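Blue pitcher is concentric on its mat ((324,212)). Now green.

Call:
play_rows(steps=[1,0.92,0.46,0,0,1,0.92,0.46,0,0,1,0.92,0.46,0,0,1,0.92,0.46,0,0,1,0.92,0.46,0,0,1,0.92,0.46,0,0,1,0.92,0.47,0,0,1,0,0,0,-0.32,1,0,0,0,0,1,0,0,0,0])

```text
time: 18.4
position: [0.6069, -0.2059, 0.2149]
tool_rot: [0.85, 0.527, -0.001, -0.001]
ft_force: [-0.1, -0.3, 1.0]
grip_width: 0.0869
grip_force: 0.0
```

Run:
```python
from h import *
c=cam('wrist','w4'); 
for b in blobs(c['image'],'green',300): print(b.mean(0).round(),rim(c,b))
plan([.6073,-.2058,.0185],1.11)
```

```text
[323. 218.] (array([ 0.607 , -0.2046,  0.0273]), 116, np.float64(0.0006))
at [ 0.6069 -0.2062  0.2153] heading 1.1086 shift units [0.02 0.02 6.56] twist units -0.014 alt 31.4 q [-0.5   0.56  1.4  -0.    1.19 -0.04]
```

Call:
play_rows(steps=[1,0.03,0,1,0,1,0,0,1,0,1,0,0,1,0,1,0,0,1,0,1,0,0,1,0,1,0,0,1,0,1,0,0,0.5,0,1,0,0,0,0,-1,0,0,0,0,-1,0,0,0,0])

```text
time: 19.45
position: [0.6095, -0.2062, 0.0233]
tool_rot: [0.85, 0.527, 0.001, 0.001]
ft_force: [1.1, 0.2, -0.3]
grip_width: 0.0779
grip_force: 0.0
```

Call:
play_rows(steps=[-1,0,0,0,0,-1,0,0,0,0,-1,0,0,0,0,-1,0,0,0,0,-1,0,0,0,0,-1,0,0,0,0,-1,0,0,0,0,-1,0,0,0,0,-1,0,0,0,0,-1,0,0,0,0])

```text
time: 20.45
position: [0.6084, -0.2053, 0.0226]
tool_rot: [0.85, 0.527, 0.0, 0.0]
ft_force: [-1.2, 1.0, 5.7]
grip_width: 0.0601
grip_force: 25.0
```

Run:
```python
from h import *
plan([.4405,.1906,.0185],1.078)
```

```text
at [ 0.6084 -0.2053  0.0226] heading 1.11 shift units [  9.33 -10.88   0.13] twist units 0.32 alt -31.1 q [-0.5   0.81  1.52 -0.    0.81 -0.04]
```

Call:
play_rows(steps=[-1,0,0,-0.5,0,-1,0,0,-1,0,-1,0,0,-1,0,-1,0,0,-1,0,-1,0,0,-1,0,-1,0.33,-0.37,-0.5,0,-1,0.75,-0.87,0,0,-1,0.75,-0.87,0,0,-1,0.75,-0.88,0,0,-1,0.75,-0.88,0,0])

```text
time: 21.45
position: [0.5482, -0.0632, 0.1722]
tool_rot: [0.85, 0.527, 0.0, 0.0]
ft_force: [0.6, 0.5, -0.8]
grip_width: 0.0604
grip_force: 25.0
```

Call:
play_rows(steps=[-1,0.75,-0.88,0,0,-1,0.75,-0.88,0,0,-1,0.75,-0.88,0,0,-1,0.75,-0.88,0,0,-1,0.75,-0.88,0,0,-1,0.75,-0.88,0,0,-1,0.75,-0.87,0,0,-1,0.75,-0.87,0,0,-1,0,0,0,0,-1,0,0,0,0])

```text
time: 22.45
position: [0.4402, 0.1912, 0.1721]
tool_rot: [0.849, 0.528, 0.0, 0.0]
ft_force: [1.0, -0.5, -2.1]
grip_width: 0.06
grip_force: 25.0
```

Run:
```python
from h import *
plan([.4405,.1906,.0268],1.11)
```

```text
at [0.4402 0.1912 0.1721] heading 1.1122 shift units [-0.01  0.01  4.84] twist units 0.022 alt -31.39 q [ 0.18  0.41  1.84 -0.    0.89  0.64]
```

Call:
play_rows(steps=[-1,0,0,1,0,-1,0,0,1,0,-1,0,0,1,0,-1,0,0,1,0,-1,0,0,0.6,0,-1,0,0,0.22,0,-1,0,0,0,0,-1,0,0,0,0,1,0,0,0,0,1,0,0,0,0])

```text
time: 23.45
position: [0.4411, 0.1905, 0.0276]
tool_rot: [0.85, 0.527, 0.001, 0.0]
ft_force: [0.5, 0.1, -0.2]
grip_width: 0.0693
grip_force: 0.0
```

Call:
play_rows(steps=[1,0,0,0,0,1,0,0,-0.5,0,1,0,0,-1,0,1,0,0,-1,0,1,0,0,-1,0,1,0,0,-1,0,1,0,0,-1,0,1,0,0,-1,0,1,0,0,0,0,1,0,0,0,0])

```text
time: 24.45
position: [0.4402, 0.1907, 0.2226]
tool_rot: [0.85, 0.527, 0.001, 0.0]
ft_force: [-0.6, 0.2, -0.3]
grip_width: 0.087
grip_force: 0.0
```

Run:
```python
from h import *
cam('wrist','w5'); cam('scene','s5'); 
plan([.603,.015,.24],1.68)
```

```text
at [0.4392 0.1904 0.221 ] heading 1.1099 shift units [-2.81  7.49 -0.64] twist units -5.701 alt 25.71 q [ 0.18  0.33  1.79 -0.    1.02  0.64]
```

View pics/w5.png

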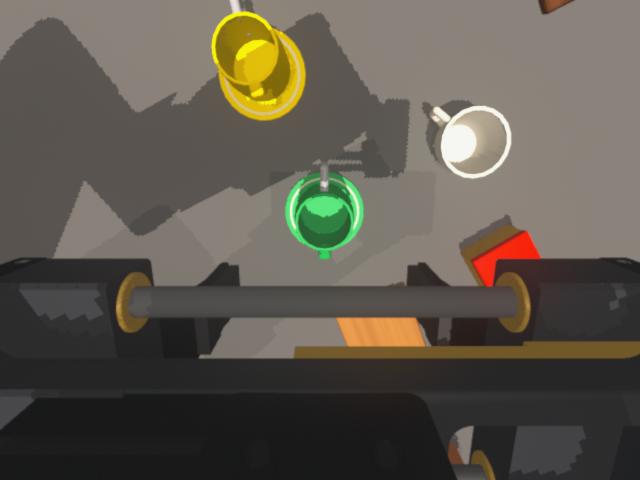

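Green is concentric on its mat ((324,212)); yellow at (246,48) on its mat. Now a view of the flat tin and board together.

Call:
play_rows(steps=[1,-0.94,0.9,-0.19,0,1,-0.94,0.9,-0.19,0,1,-0.94,0.9,-0.19,0,1,-0.94,0.9,-0.19,0,1,-0.94,0.9,-0.19,0,1,-0.94,0.9,-0.19,0,1,-0.94,0.9,-0.19,0,1,0,0,0,-1,1,0,0,0,-1,1,0,0,0,-1])

```text
time: 25.55
position: [0.5208, -0.0706, 0.2598]
tool_rot: [0.761, 0.649, -0.001, -0.002]
ft_force: [0.0, -0.3, -0.5]
grip_width: 0.0866
grip_force: 0.0
```

Call:
play_rows(steps=[1,0,0,0,-1,1,0,0,0,-0.9,1,0,0,0,0,1,0,0,0,0,1,0,0,0,0,1,0,0,0,0,1,0,0,0,0,1,0,0,0,0,1,0,0,0,0,1,0,0,0,0])

```text
time: 26.55
position: [0.5217, -0.0702, 0.2619]
tool_rot: [0.697, 0.717, 0.0, 0.0]
ft_force: [-0.0, 0.7, 0.5]
grip_width: 0.0871
grip_force: 0.0
```

```bash
cat >> h.py <<'E'
def redmask(im):
    h=cv2.cvtColor(im,cv2.COLOR_RGB2HSV); return (((h[...,0]<6)|(h[...,0]>172))&(h[...,1]>190)&(h[...,2]>100)).astype(np.uint8)*255
def wrect(c,b,z): return cv2.minAreaRect(np.array([onz(c,p,z)[:2]*1000 for p in b],np.float32))
def big(m): return max(cv2.findContours(m,cv2.RETR_EXTERNAL,cv2.CHAIN_APPROX_NONE)[0],key=cv2.contourArea)[:,0]
E
python3 - <<'E'
from h import *
c=cam('wrist','w6'); plan([.603,.015,.24],1.68)
b=big(redmask(c['image'])); print(b.min(0),b.max(0),wrect(c,b,.042))
h=cv2.cvtColor(c['image'],cv2.COLOR_RGB2HSV); print(h[150,180:260:20])
m=cv2.inRange(h,(8,90,120),(18,255,255)); m[255:]=0; b=big(m); print(b.min(0),b.max(0),wrect(c,b,.012))
E
```

```text
at [ 0.5217 -0.0703  0.2619] heading 1.5998 shift units [2.76 2.79 0.73] twist units -0.802 alt 30.61 q [-0.35  0.35  1.63 -0.    1.16 -0.38]
[367  73] [427 198] ((602.0562133789062, 10.273738861083984), (64.07920837402344, 128.96316528320312), 6.297836780548096)
[[ 14  31 125]
 [ 13  36 127]
 [ 14 171 218]
 [ 14 173 208]]
[211  78] [297 221] ((435.36688232421875, -10.289031982421875), (158.95176696777344, 93.83979034423828), 84.55927276611328)
```

View pics/w6.png

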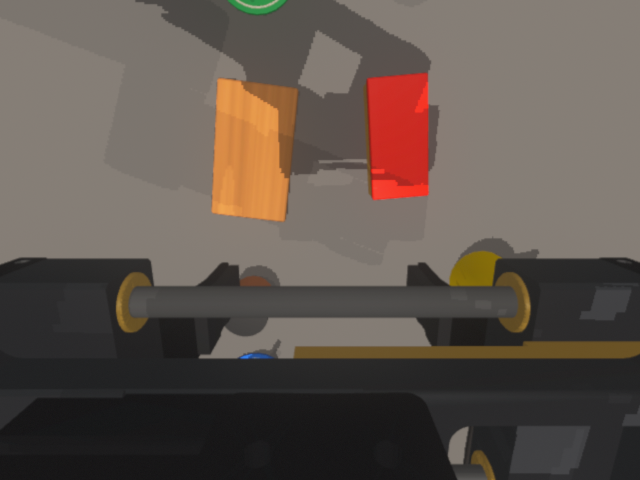

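Wrist view: board (255,150), flat tin (398,137), both whole; sizes measured 159×94 and 129×64 mm match the text.

Call:
play_rows(steps=[1,0.89,0.92,0,0,1,0.89,0.92,0,0,1,0.9,0.92,0,0,1,0,0,0,-0.83,1,0,0,1,0,1,0,0,1,0,1,0,0,1,0,1,0,0,1,0,1,0,0,1,0,1,0,0,0,0])

```text
time: 27.6
position: [0.5988, 0.013, 0.1079]
tool_rot: [0.666, 0.746, -0.003, -0.004]
ft_force: [-0.1, 0.7, 0.5]
grip_width: 0.0869
grip_force: 0.0
```

Run:
```python
from h import *
plan([.6025,.0125,.011],1.683)
```

```text
at [0.5988 0.013  0.1079] heading 1.6827 shift units [-0.04  0.15  3.23] twist units -0.003 alt 31.41 q [-0.16  0.64  1.59 -0.    0.92 -0.28]
```

Call:
play_rows(steps=[1,0,0,1,0,1,0,0,1,0,1,0,0,0.8,0,1,0,0,0.4,0,1,0,0,0,0,-1,0,0,0,0,-1,0,0,0,0,-1,0,0,0,0,-1,0,0,0,0,-1,0,0,0,0], grip_force=35)

```text
time: 28.6
position: [0.6031, 0.0124, 0.017]
tool_rot: [0.666, 0.746, 0.001, 0.001]
ft_force: [-0.2, 0.8, 4.7]
grip_width: 0.0637
grip_force: 35.0
```

Run:
```python
from h import *
plan([.435,-.0085,.02],1.475); print(robot.get_obs()['grip_width'],robot.get_obs()['grip_force'])
```

```text
at [0.6031 0.0124 0.017 ] heading 1.6828 shift units [-0.07 -5.65 -0.11] twist units 2.078 alt -29.34 q [-0.16  0.78  1.63  0.    0.73 -0.28]
0.06368186164489516 34.99648374505341
```

Call:
play_rows(steps=[-1,0,0,-0.5,0,-1,0,0,-1,0,-1,0,0,-1,0,-1,0,0,-0.5,0,-1,-0.01,-0.94,0,0,-1,-0.01,-0.94,0,0,-1,-0.01,-0.94,0,0,-1,-0.01,-0.94,0,0,-1,-0.01,-0.94,0,0,-1,-0.02,-0.95,0,0])

```text
time: 29.6
position: [0.4322, -0.0084, 0.1062]
tool_rot: [0.666, 0.746, -0.0, -0.0]
ft_force: [0.6, -0.5, -4.4]
grip_width: 0.0636
grip_force: 35.0
```

Call:
play_rows(steps=[-1,0,0,0,0.7,-1,0,0,0,0.7,-1,0,0,0,0.68,-1,0,0,0,0,-1,0,0,0,0,-1,0,0,0,0,-1,0,0,0,0,-1,0,0,0,0,-1,0,0,0,0,-1,0,0,0,0])

```text
time: 30.6
position: [0.4339, -0.0085, 0.1058]
tool_rot: [0.74, 0.672, -0.0, -0.0]
ft_force: [-0.2, 0.4, -4.5]
grip_width: 0.0639
grip_force: 35.0
```

Run:
```python
from h import *
plan([.435,-.0085,.0295],1.475)
s,d=cam('scene','s7'),cam('side','d7')
```

```text
at [ 0.4339 -0.0085  0.1058] heading 1.475 shift units [0.   0.04 2.54] twist units -0.0 alt 31.42 q [-0.28  0.49  2.01  0.    0.64 -0.18]
```

Call:
play_rows(steps=[-1,0,0.03,0.8,0,-1,0,0,0.8,0,-1,0,0,0.6,0,-1,0,0,0.33,0,-1,0,0,0,0,-1,0,0,0,0,-1,0,0,0,0,-1,0,0,0,0,-1,0,0,0,0,-1,0,0,0,0])

```text
time: 31.7
position: [0.435, -0.0086, 0.0302]
tool_rot: [0.74, 0.672, 0.0, 0.0]
ft_force: [0.1, -0.1, -3.8]
grip_width: 0.0638
grip_force: 35.0
```

Call:
play_rows(steps=[-1,0,0,0.05,0,-1,0,0,0,0,-1,0,0,0,0,1,0,0,0,0,1,0,0,0,0,1,0,0,0,0,1,0,0,0,0,1,0,0,-0.5,0,1,0,0,-1,0,1,0,0,-1,0])

```text
time: 32.7
position: [0.4342, -0.0085, 0.1039]
tool_rot: [0.74, 0.672, -0.001, -0.001]
ft_force: [1.4, -0.0, -1.6]
grip_width: 0.0868
grip_force: 0.0
```

Call:
play_rows(steps=[1,0,0,-1,0,1,0,0,-1,0,1,0,0,-1,0,1,-0.6,0,-1,0,1,-0.9,0,-1,0,1,-1,0,0,0,1,0,0,0,0,1,0,0,0,0,1,0,0,0,0,1,0,0,0,0])

```text
time: 33.7
position: [0.4271, -0.0822, 0.2529]
tool_rot: [0.74, 0.673, -0.0, -0.001]
ft_force: [0.3, -0.5, -0.7]
grip_width: 0.0871
grip_force: 0.0
```

Run:
```python
from h import *
def wood(im):
    h=cv2.cvtColor(im,cv2.COLOR_RGB2HSV); return cv2.inRange(h,(8,90,90),(18,255,255))
c=cam('wrist','w8'); s=cam('scene','s8'); d=cam('side','d8')
cen={}
for n,cc,box in(('w',c,(150,20,500,258)),('s',s,(235,185,320,240)),('d',d,(355,205,430,280))):
    x0,y0,x1,y1=box; im=cc['image'][y0:y1,x0:x1]
    b=big(redmask(im))+[x0,y0]; r=wrect(cc,b,.054); print(n,'lid',np.round(r[0],1),np.round(r[1],1),round(r[2],1))
    M=cv2.moments(b); cen[n]=(M['m10']/M['m00'],M['m01']/M['m00'])
    u=cv2.morphologyEx(redmask(im)|wood(im),cv2.MORPH_CLOSE,np.ones((5,5))); r=wrect(cc,big(u)+[x0,y0],.012); print(n,'board',np.round(r[0],1),np.round(r[1],1),round(r[2],1))
print('tri lid',tri(s,cen['s'],d,cen['d']),tri(c,cen['w'],s,cen['s']))
plan([.431,-.192,.2])
```

```text
w lid [434.4 -10.2] [128.8  64.1] 84.5
w board [434.4 -10.6] [158.7  93.8] 84.4
s lid [435.9  -7.1] [126.  66.] 84.4
s board [424.4  -5.5] [160.4 115.5] 84.4
d lid [433.9  -2.1] [132.5  63.9] 84.3
d board [432.9 -19.9] [196.2  93.5] 83.9
tri lid (array([ 0.4349    , -0.00202619,  0.05107776]), np.float64(0.0004513885795836679)) (array([ 0.43493327, -0.00419952,  0.05089455]), np.float64(0.0046107647469840534))
at [ 0.4275 -0.0825  0.2531] heading 1.4759 shift units [-3.62  0.46  1.77]  q [-0.45  0.23  1.84  0.    1.07 -0.35]
```

View pics/w8.png

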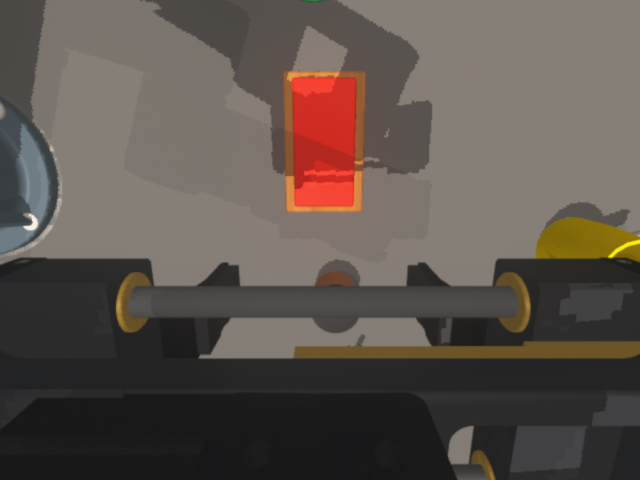

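The flat tin sits centred and aligned on the board ((325,142)). Next the round tin.

Call:
play_rows(steps=[1,-0.9,0,0,0,1,-0.9,0,0,0,1,-0.9,0,0,0,1,-0.9,0,0,0,1,-0.9,0,0,0,1,0,0,0,0,1,0,0,0,0,1,0,0,0,0,1,0,0,0,0,1,0,0,0,0])

```text
time: 34.85
position: [0.4148, -0.2167, 0.2535]
tool_rot: [0.74, 0.673, 0.0, -0.0]
ft_force: [0.3, 0.2, 0.5]
grip_width: 0.0871
grip_force: 0.0
```

Run:
```python
from h import *
c=cam('wrist','w9'); plan([.431,-.192,.02])
h=cv2.cvtColor(c['image'],cv2.COLOR_RGB2HSV); u,v=proj(c,[.431,-.192,.06]).round().astype(int); print(u,v,h[v,u-24:u+48:8],h[v-20,u])
s,d=cam('scene','s9'),cam('side','d9')
cv2.imwrite('pics/x9.png',np.hstack([cv2.cvtColor(cv2.resize(c['image'][max(v-90,0):v+90,u-90:u+90],(390,390)),4),cv2.cvtColor(cv2.resize(s['image'][170:270,130:230],(390,390)),4)]))
```

```text
at [ 0.4148 -0.2168  0.2535] heading 1.4759 shift units [0.87 0.46 7.78]  q [-0.72  0.27  1.77  0.    1.09 -0.63]
336 189 [[ 15  22  94]
 [ 17  19  92]
 [ 17  20  91]
 [ 15  17  89]
 [  6  14  88]
 [  5  18  87]
 [  6  15  84]
 [ 15  28 127]
 [ 15  28 127]] [ 8 18 56]
```

View pics/x9.png

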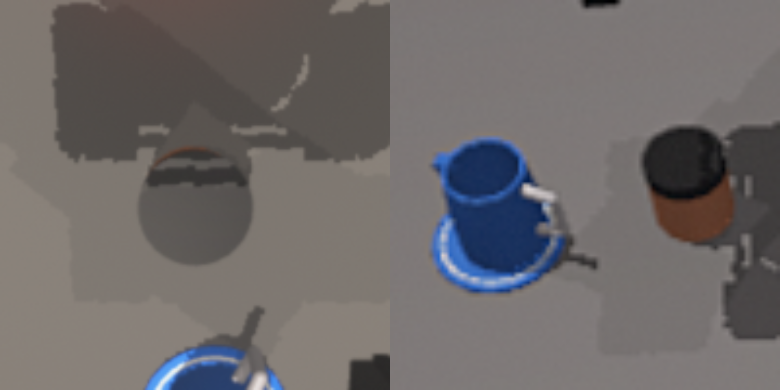

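Left (wrist crop): grey lid circle at crop (195,208), i.e. pixel (336,195), radius ≈26 px. Right (scene crop): black lid at pixel (205.6,211).

Run:
```python
from h import *
c,s=load('w9'),load('s9')
for z in(.06,): print(onz(c,(336,195),z),onz(s,(205.6,211),z),'diam',np.linalg.norm(onz(c,(309.7,195),z)-onz(c,(362.8,195),z)))
p,e=tri(c,(336,195),s,(205.6,211)); print(p,e)
plan([*((onz(c,(336,195),.06)+onz(s,(205.6,211),.06))[:2]/2),.02],1.475)
```

```text
[ 0.43043245 -0.19852491  0.06      ] [ 0.43108367 -0.19332877  0.06      ] diam 0.05671784453171066
[ 0.43057787 -0.19592677  0.05991866] 0.005181508233210824
at [ 0.4148 -0.2172  0.2535] heading 1.4756 shift units [0.76 0.46 7.78] twist units 0.006 alt -31.41 q [-0.72  0.27  1.77  0.    1.09 -0.63]
```

Call:
play_rows(steps=[1,0.76,0.46,0,0,1,0,0,1,0,1,0,0,1,0,1,0,0,1,0,1,0,0,1,0,1,0,0,1,0,1,0,0,1,0,1,0,0,1,0,1,0,0,0.5,0,1,0,0,0.25,0])

```text
time: 36.0
position: [0.4302, -0.1958, 0.0194]
tool_rot: [0.74, 0.672, -0.0, -0.001]
ft_force: [0.2, 0.1, -0.6]
grip_width: 0.0872
grip_force: 0.0
```

Call:
play_rows(steps=[1,0,0,0,0,-1,0,0,0,0,-1,0,0,0,0,-1,0,0,0,0,-1,0,0,0,0,-1,0,0,0,0,-1,0,0,0,0,-1,0,0,0,0,-1,0,0,0,0,-1,0,0,0,0], grip_force=25)

```text
time: 37.0
position: [0.4308, -0.1964, 0.0214]
tool_rot: [0.74, 0.672, 0.0, 0.0]
ft_force: [-0.3, 0.9, 6.3]
grip_width: 0.0552
grip_force: 25.0
```

Run:
```python
from h import *
plan([.435,-.0086,.15],1.475)
```

```text
at [ 0.4308 -0.1964  0.0214] heading 1.4748 shift units [ 6.24 -0.46 -4.29] twist units -0.002 alt 31.41 q [-0.66  0.69  1.96  0.    0.49 -0.57]
```

Call:
play_rows(steps=[-1,0,0,-0.5,0,-1,0,0,-1,0,-1,0,0,-1,0,-1,0,0,-1,0,-1,0,0,-1,0,-1,0.62,-0.05,0,0,-1,0.9,-0.06,0,0,-1,0.94,-0.07,0,0,-1,0.94,-0.07,0,0,-1,0.94,-0.07,0,0])

```text
time: 38.0
position: [0.4329, -0.0645, 0.1556]
tool_rot: [0.74, 0.672, -0.0, -0.001]
ft_force: [0.6, -0.8, -2.0]
grip_width: 0.0556
grip_force: 25.0
```

Call:
play_rows(steps=[-1,0.95,-0.07,0,0,-1,0.95,-0.07,0,0,-1,0,0,0,0,-1,0,0,0,0,-1,0,0,0,0,-1,0,0,0,0,-1,0,0,0,0,-1,0,0,0,0,-1,0,0,0,0,-1,0,0,0,0])

```text
time: 39.0
position: [0.4348, -0.0088, 0.1559]
tool_rot: [0.74, 0.672, -0.0, -0.0]
ft_force: [-1.2, 0.0, -1.5]
grip_width: 0.0559
grip_force: 25.0
```

Run:
```python
from h import *
plan([.435,-.0086,.0755],1.475)
c=cam('wrist','w10'); cv2.imwrite('pics/x10.png',cv2.cvtColor(c['image'][60:340,200:440],4)[:, :]); print(proj(c,[.435,-.0086,.155+.0386]))
```

```text
at [ 0.4348 -0.0088  0.1559] heading 1.4744 shift units [0.01 0.01 2.68] twist units -0.006 alt 31.41 q [-0.28  0.39  1.96 -0.    0.79 -0.18]
[324.26422877 315.57879988]
```

View pics/x10.png

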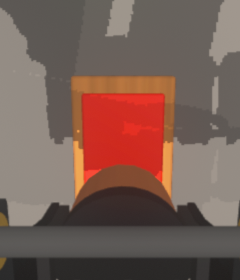

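The held round tin (crop (123,190)) is upright and lined up over the flat tin (crop (123,130)).

Call:
play_rows(steps=[-1,0,0,0.8,0,-1,0,0,0.8,0,-1,0,0,0.6,0,-1,0,0,0.3,0,-1,0,0,0.1,0,-1,0,0,0.05,0,-1,0,0,0,0,-1,0,0,0,0,-1,0,0,0,0,-1,0,0,0,0])

```text
time: 40.05
position: [0.4351, -0.0087, 0.0769]
tool_rot: [0.74, 0.672, 0.0, 0.0]
ft_force: [-0.4, -0.1, -1.6]
grip_width: 0.0553
grip_force: 25.0
```

Lower 1.5 mm more, open, and rise away.

Call:
play_rows(steps=[-1,0,0,0.05,0,-1,0,0,0,0,-1,0,0,0,0,-1,0,0,0,0,1,0,0,0,0,1,0,0,0,0,1,0,0,0,0,1,0,0,0,0,1,0,0,-0.5,0,1,0,0,-1,0])

```text
time: 41.05
position: [0.4333, -0.0083, 0.1189]
tool_rot: [0.74, 0.672, -0.001, -0.002]
ft_force: [0.5, -0.5, 0.2]
grip_width: 0.0861
grip_force: 0.0
```

Call:
play_rows(steps=[1,0,0,-1,0,1,0,0,-1,0,1,0,0,-1,0,1,0,0,-1,0,1,-0.6,0,-0.5,0,1,-1,0,0,0,1,-1,0,0,0,1,0,0,0,0,1,0,0,0,0,1,0,0,0,0])

```text
time: 42.05
position: [0.4269, -0.0855, 0.2546]
tool_rot: [0.74, 0.672, -0.0, -0.001]
ft_force: [-0.9, 0.1, 0.3]
grip_width: 0.0869
grip_force: 0.0
```

Run:
```python
from h import *
c,s=cam('wrist','w11'),cam('scene','s11')
a=cv2.cvtColor(cv2.resize(c['image'][0:260,180:460],(420,390)),4); b=cv2.cvtColor(cv2.resize(s['image'][170:290,120:460],(780,275)),4)
im=np.zeros((390+206,780,3),np.uint8); im[:390,:420]=a; im[390:]=cv2.resize(b,(780,206)); cv2.imwrite('pics/x11.png',im)
x=load('w8'); print(robot.get_obs()['position'],'centre .0544 lid',proj(c,[.4344,-.0102,.054]),'expected round lid',proj(c,[.4344,-.0102,.114]))
```

```text
[ 0.42711898 -0.0853059   0.25470842] centre .0544 lid [323.43213228 140.76331164] expected round lid [323.57176673 138.7341105 ]
```

View pics/x11.png

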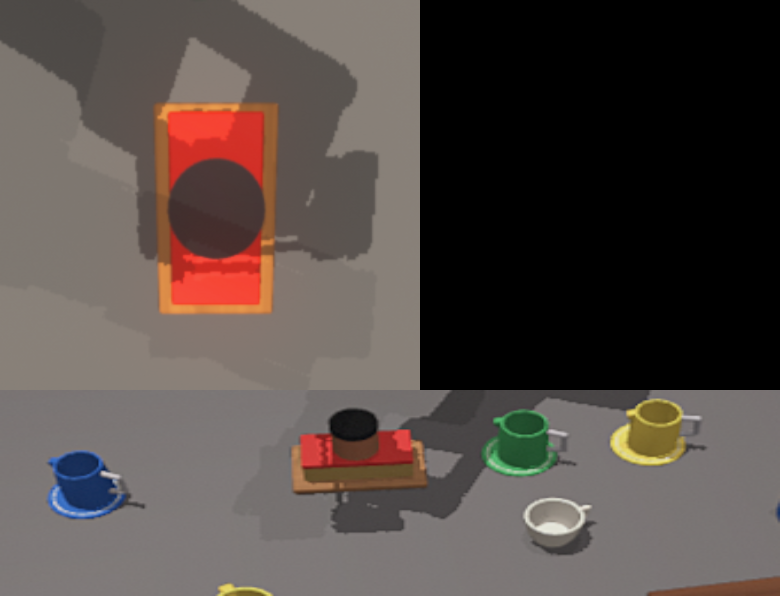

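The round tin's lid is at pixel (324,138.7), against (323.6,138.7) expected. All three pitchers stand on their own mats, and the cup has not been moved.

```bash
python3 -c "
from rig import robot; print(robot.hand_in())"
```

```text
the job is handed in; nothing more can be done
None
```

The job is handed in at about 42 s: the three pitchers stand centred on their own mats, the flat tin and then the round tin are stacked in the middle of the board, and the cup was never touched; no verdict came back.

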